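Slide the gear cover home and swing the hold-down over it

TASK

Close the gear case on the bench: swing the hold-down arm out of the way if it stands over the gear well, then push the round steel cover along the flat top of the case, without lifting it off, until it drops into the well and sits level with its flange flat on the top. Finally swing the hold-down arm back over the cover so that it points at the middle of the cover, leaving the chain sprocket that lies on the case where it is.

Things in the scene. Friction and masses are not known exactly. Their poses are not given: they have to be found in the camera images.
- case_mid (a point): Middle of the underside of the gear case, on the bench: a fixed grey casting with a flat top face 45 mm above the bench, 400 mm long along this point's y axis (across in front of the robot), 144 mm wide along its x axis (away from the robot); turned up to 0.13 rad. The well lies in its middle.
- well (a point): Centre of the round well, 94 mm dia, at the height of the case's top face. A dark gear, 68 mm dia, fills it flush with the top but for a groove 13 mm wide, 15 mm deep round it. A cover slid along the top stays level over groove and gear, and drops 6 mm once it is centred within about 3 mm.
- cover_rim (a point): Loose round steel cover, 0.3-0.54 kg: flange 120 mm dia, 7 mm thick (too wide to grip across), ring-shaped lip below it (88 mm outer dia, 6 mm deep), disc of 52 mm dia raised 2 mm on top. Point: on its axis, at the flange's underside, z up. It starts standing on its lip on one end of the case top: the point is 6 mm above the top face. Seated, it is at point well.
- dog (a joint): Hold-down arm, steel, 47 mm long, 16 mm wide, on a vertical pin; stays where left (3 N at its post moves it). 0: points at the well centre. Positive: anticlockwise from above, swung to the robot's right; stops at +-1.65 rad. Its underside is 9.5 mm above the top face: passes 2.5 mm over the seated cover, blocks one not yet down. Beyond 1.35 rad either way it clears the sliding cover.
- dog_pivot (a point): Axis of the arm's pin, at the height of the case's top face, 80 mm from the well centre on the side away from the robot. The pin's head reaches 25 mm above the top face.
- dog_post (a point): Point on the upright round steel finger post on the arm: 14 mm dia, 40 mm from the pin. The post stands from 19 to 59 mm above the case's top face; this point is 45 mm above that face. Push the post sideways, or pinch it and follow the arc.
- sprocket_c (a point): Centre of a loose steel chain sprocket (toothed wheel, 69 mm dia, 19 mm high, 0.24 kg) lying flat on the other end of the case top; to be left lying where it is.
Things that resemble listed ones, but are neither listed nor needed, are in the scene too. Leave any orange look-alike of the part that bears sprocket_c alone.

How it is judged:
By the outcome, as a careful person would: the job done as asked, in the order asked, and still so for the second after the job is handed in, with the robot touching nothing.
It also fails if it takes over 64 s, if anything falls off the work surface, if the arm or the gripper's body presses on something with over 40 N, if the wrist force passes 120 N, or if a joint passes its speed limit or range.

ROBOT

A 7-joint arm with a two-finger parallel gripper is mounted at the origin on a cart in front of the work surface, level with it; the furniture and walls round the work are solid. World frame = base frame: x ahead of the robot, y to its left, z up, the work surface at z = 0. Lengths are in m, angles in rad, forces in N, time in s.
With the tool pointing down it reaches from about 0.375 to 0.925 m from the base axis. Payload 3.1 kg.
Tool frame: the origin (TCP) lies at the very end of the fingers, on their centre line; the grasp point (between the pads) lies 19 mm behind it; z points along the fingers, x is the direction in which the jaws open and shut, and the axes are right-handed (so a half turn about z gives the same grasp; the last joint's range is limited). The gripper opens to 85 mm and grips with 20 to 120 N. Pads are 22 mm wide; open, the fingers measure 114 mm over their backs; the gripper's body (76 mm by 85 mm) begins 54 mm behind the grasp point. The pads swing forward as they close: fully open they stand 13 mm farther back than shut.
Start: joints at [-1.209, 0.383, 0.044, 1.598, -0.018, 1.161, -0.05], TCP at [0.288, 0.583, 0.231] pointing down, gripper open.
Joint ranges: [-2.61, 2.61], [-0.41, 2.15], [-1.48, 1.57], [0, 2.5], [-1.57, 4.71], [0.05, 1.97], [-2.85, 2.85]. Speed limits (rad/s): [2.79, 2.79, 3.14, 3.14, 3.14, 3.14, 3.14].

INTERFACE

Orientations are given as a 3x3 rotation matrix whose columns are the frame's x, y, z axes.
In Python, from workcell import reach, move_straight, move_joints, open_gripper, grasp, dwell, ik, read_state, snapshot, Unreachable, sign_off gives the robot as it stands. Calls block until the motion is done:
- reach(position, orientation): joint-space move of the TCP to a pose.
- move_straight(position, rotation=None, velocity=0.15, f_stop=None): straight line of the TCP; rotation=None keeps the orientation; velocity is the mean speed in m/s. With f_stop (N) it stops when the force on the tool has changed by that much, and returns True; else False.
- move_joints(angles): joint-space move.
- open_gripper() and grasp(grasp_force=None): open the fingers fully, or close them until they stop; grasp_force is the grip in N (None keeps the last).
- dwell(seconds).
- ik(position, orientation): joint angles nearest the present ones, or None.
- read_state(): the state.
- snapshot(name): name is "side" or "top"; returns a dict with "frame" (480x640x3 uint8, red, green, blue), "depth" (480x640 float32, m along the optical axis (not along the pixel's ray), 0 where there is no reading), "fx", "fy", "cx", "cy" (pixels), "k1" (the pictures are not rectified: a ray, as slopes to the right and down, at radius r is drawn at 1 + k1 r^2 times it, then the intrinsics apply), "rvec" (rotation vector, rad) and "tvec" (3), from world to camera coordinates, as OpenCV has them. Camera axes: x right, y down, z forward; pixel columns grow to the right and rows downward; lengths in m; the calibration is good to about 2 mm. A picture is of the moment at which its call begins.
A pose or a line that the arm cannot do raises Unreachable and nothing moves.
- sign_off(): hands the job in, once; it reports no verdict.
The state is a dict: "t": time; "q": joint angles; "joint_vel": joint speeds; "tau": joint torques, N m; "tool_pos": TCP position; "eef_rot": TCP orientation; "wrist_force": force on the tool from outside, world axes, zero at the start; "ft_torque": the same for the moment, N m; "finger_gap": opening from 0.0 (shut) to 1.0 (fully open).
Only numpy, scipy, OpenCV 4.12 (cv2) and the standard library are available. Lean on these libraries where they do the work, as an engineer would, in place of code of your own. Each camera call takes 0.05 s, during which the arm holds its last target. There are 200 camera calls.

## Working session

There is one attempt and no reset: what is moved stays moved. The work goes in short steps, each a Python script; the robot and the scene stay as the last script left them, time stands still between calls to the robot, and variables do not carry over. Pictures are saved under pics/ and viewed, about 8 in all and at most 12, crops included, and the job is handed in when it is done.

```bash
ls; mkdir -p pics; cat > h.py <<'E'
import numpy as np, cv2
from workcell import *
def cam(n,name):
    s=snapshot(n); cv2.imwrite('pics/%s.png'%name,s['frame'][:,:,::-1]); np.savez('pics/%s.npz'%name,**s); return s
def K(s): return np.array([[s['fx'],0,s['cx']],[0,s['fy'],s['cy']],[0,0,1.]]), np.array([float(s['k1']),0,0,0])
def rays(s,px):
    k,d=K(s); u=cv2.undistortPoints(np.array(px,float).reshape(-1,1,2),k,d)[:,0]
    R=cv2.Rodrigues(np.array(s['rvec'],float))[0]; t=np.array(s['tvec'],float).ravel()
    return -R.T@t, np.c_[u,np.ones(len(u))]@R
def onplane(s,px,z):
    c,r=rays(s,px); return c+r*((z-c[2])/r[:,2])[:,None]
def proj(s,P):
    k,d=K(s); return cv2.projectPoints(np.array(P,float).reshape(-1,1,3),np.array(s['rvec'],float),np.array(s['tvec'],float),k,d)[0][:,0]
def cloud(s):
    v,u=np.mgrid[:480,:640]; c,r=rays(s,np.c_[u.ravel(),v.ravel()]); 
    return (c+r*s['depth'].ravel()[:,None]).reshape(480,640,3)
def down(a): # tool down with jaw axis at angle a
    c,s=np.cos(a),np.sin(a); return np.array([[c,s,0],[s,-c,0],[0,0,-1.]])
E
python3 - <<'E'
from h import *
for n in('top','side'):
    s=cam(n,n+'0'); c,_=rays(s,[[320,240]]); print(n,c,_, s['fx'],s['k1'])
st=read_state(); print(st['t'],st['eef_rot'],st['wrist_force'])
E
```

```text
pics
top [ 0.29650793 -0.01880044  1.06858545] [[ 0.18321333  0.01564507 -0.98310798]] 622.5284887720743 -0.09875946200860873
side [ 0.33007045 -0.64641314  0.60919234] [[ 0.18808946  0.75798812 -0.62470517]] 571.9279540937799 -0.11822563799612298
0.1 [[ 4.43732259e-01  8.96158902e-01 -9.51530360e-04]
 [ 8.96156236e-01 -4.43733263e-01 -2.18921867e-03]
 [-2.38411347e-03  1.18707082e-04 -9.99997151e-01]] [-0.05078941  0.17600756  0.61320091]
```

View pics/top0.png

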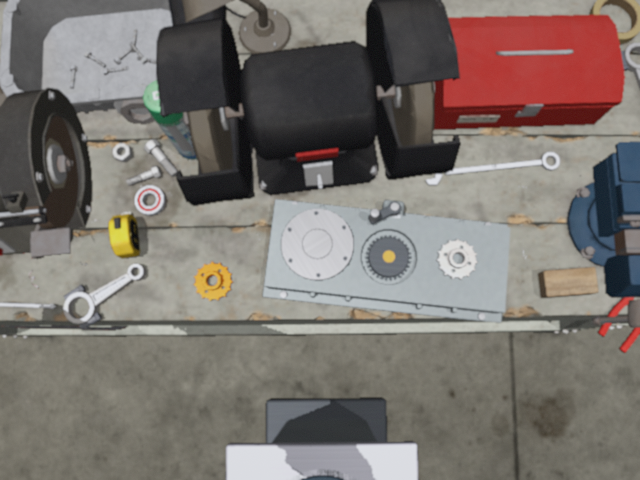

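View pics/side0.png

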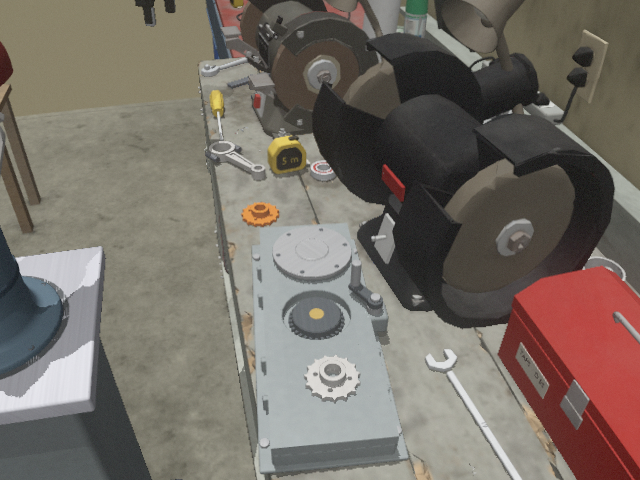

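```bash
python3 - <<'E'
from h import *
L=lambda n:dict(np.load('pics/%s.npz'%n))
t,s=L('top0'),L('side0')
a=cv2.resize(t['frame'][190:330,250:520],None,fx=2.9,fy=2.9,interpolation=2)
b=cv2.resize(s['frame'][220:420,240:410],None,fx=2.9,fy=2.9,interpolation=2)
cv2.imwrite('pics/ca.png',a[:,:,::-1]);cv2.imwrite('pics/cb.png',b[:,:,::-1])
for n,c in(('top',t),('side',s)):
    P=cloud(c)
    print(n,'valid',(c['depth']>0).mean())
    if n=='top':
        for u,v in((317,243),(345,290),(389,257),(458,245),(376,212),(391,208),(440,290),(318,165),(318,60),(210,190),(430,150),(320,190)): print((u,v),P[v,u].round(3))
# blobs
hsv=cv2.cvtColor(t['frame'],cv2.COLOR_RGB2HSV)
m=cv2.inRange(hsv,(18,120,120),(30,255,255))
n,_,st,ce=cv2.connectedComponentsWithStats(m)
for i in range(1,n):
    if st[i,4]>30: print(st[i],ce[i],onplane(t,[ce[i]],.045))
print('gear ctr',onplane(t,[[389,257]],.045),'cover',onplane(t,[[317,243]],.06),'spr',onplane(t,[[458,258]],.055))
E
```

```text
top valid 0.9961490885416666
(317, 243) [0.479 0.002 0.06 ]
(345, 290) [ 0.403 -0.043  0.045]
(389, 257) [ 0.458 -0.117  0.042]
(458, 245) [ 0.475 -0.232  0.054]
(376, 212) [ 0.52  -0.093  0.106]
(391, 208) [ 0.534 -0.12   0.072]
(440, 290) [ 0.401 -0.201  0.043]
(318, 165) [ 0.603 -0.001  0.093]
(318, 60) [ 0.709 -0.005  0.251]
(210, 190) [0.531 0.151 0.211]
(430, 150) [ 0.578 -0.161  0.236]
(320, 190) [ 0.586 -0.003  0.   ]
side valid 0.99595703125
[108 215  26  41 727] [120.24896836 236.2957359 ] [[0.49766196 0.33620211 0.045     ]]
[383 251  12  11  98] [388.58163265 256.06122449] [[ 0.45874303 -0.11651925  0.045     ]]
[194 263  38  37 874] [212.62929062 281.12929062] [[0.41990435 0.17637935 0.045     ]]
gear ctr [[ 0.45715199 -0.11717392  0.045     ]] cover [[0.47950174 0.00223231 0.06      ]] spr [[ 0.4525359 -0.2305755  0.055    ]]
```

View pics/ca.png

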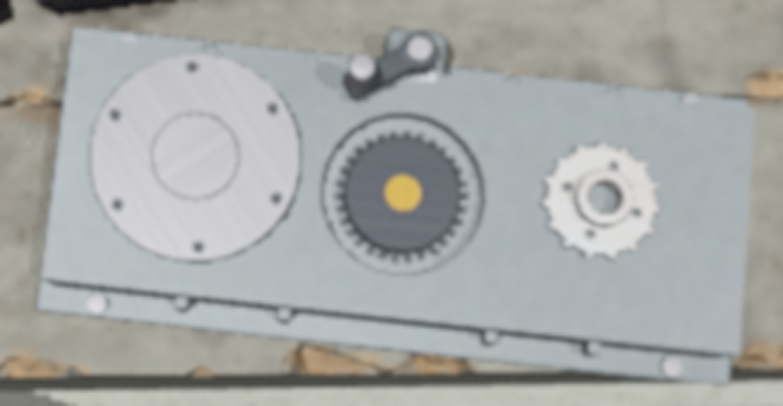

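View pics/cb.png

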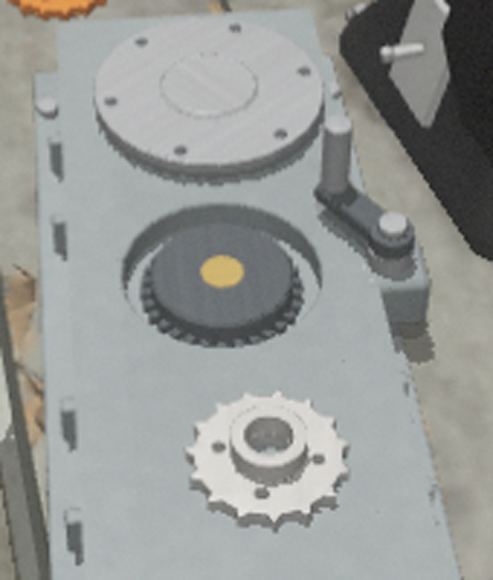

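```bash
python3 - <<'E'
from h import *
L=lambda n:dict(np.load('pics/%s.npz'%n))
t,s=L('top0'),L('side0')
P=np.vstack([cloud(t).reshape(-1,3),cloud(s).reshape(-1,3)])
m=(P[:,0]>.44)&(P[:,0]<.7)&(abs(P[:,1]+.1)<.2)
P=P[m]
for lo,hi in((.06,.11),(.11,.2),(.2,.45)):
    q=P[(P[:,2]>lo)&(P[:,2]<hi)]
    print(lo,hi,[(round(y,2),round(np.percentile(q[abs(q[:,1]-y)<.01,0],1),3)) for y in np.arange(-.28,.1,.02) if (abs(q[:,1]-y)<.01).sum()>5])
cr=lambda x,y:(250+(x+.5)/2.9-.5,190+(y+.5)/2.9-.5)
post=onplane(t,[cr(362,66)],.104)[0]; piv=onplane(t,[cr(421,47)],.070)[0]
well=onplane(t,[cr(402.5,193)],.045)[0]
wr=onplane(t,[cr(402,193.5)],.045)[0]
cov=onplane(t,[cr(195.5,157)],.058)[0]; spr=onplane(t,[cr(603,198)],.064)[0]
cor=onplane(t,[cr(73,28),cr(754,98)],.045)
cs=lambda x,y:(240+(x+.5)/2.9-.5,220+(y+.5)/2.9-.5)
print('post',post,'piv',piv,'well',well,'cov',cov,'spr',spr,'cor',cor)
print('side: post',onplane(s,[cs(339,124)],.104),'piv',onplane(s,[cs(393,222)],.07),'well',onplane(s,[cs(222,271)],.045),'cov',onplane(s,[cs(209.5,85)],.06))
d=cor[0]-cor[1]; case=np.arctan2(d[1],d[0])-np.pi/2; print('case yaw',case, np.linalg.norm(d), 'piv-well',np.linalg.norm((piv-well)[:2]),np.arctan2(*(piv-well)[[1,0]]),'post-piv',np.linalg.norm((post-piv)[:2]))
a=lambda v:np.arctan2(v[1],v[0])
x=a(post-piv)-a(well-piv); print('dog',(x+np.pi)%(2*np.pi)-np.pi)
# cover outline by dark edge / hough
g=cv2.cvtColor(t['frame'],cv2.COLOR_RGB2GRAY); g=cv2.resize(g[190:330,250:520],None,fx=4,fy=4,interpolation=2)
for r0,r1 in((135,155),(105,120)):
    c=cv2.HoughCircles(g,cv2.HOUGH_GRADIENT,1.5,400,param1=120,param2=30,minRadius=r0,maxRadius=r1)
    for u,v,r in ([] if c is None else c[0][:2]): print('hough',250+u/4-.4,190+v/4-.4,r/4)
E
```

```text
0.06 0.11 [(np.float64(-0.28), np.float64(0.695)), (np.float64(-0.26), np.float64(0.694)), (np.float64(-0.24), np.float64(0.441)), (np.float64(-0.22), np.float64(0.441)), (np.float64(-0.2), np.float64(0.588)), (np.float64(-0.18), np.float64(0.632)), (np.float64(-0.16), np.float64(0.628)), (np.float64(-0.14), np.float64(0.529)), (np.float64(-0.12), np.float64(0.523)), (np.float64(-0.1), np.float64(0.512)), (np.float64(-0.08), np.float64(0.512)), (np.float64(-0.06), np.float64(0.46)), (np.float64(-0.04), np.float64(0.441)), (np.float64(-0.02), np.float64(0.448)), (np.float64(0.0), np.float64(0.453)), (np.float64(0.02), np.float64(0.451)), (np.float64(0.04), np.float64(0.447)), (np.float64(0.06), np.float64(0.453))]
0.11 0.2 [(np.float64(-0.28), np.float64(0.695)), (np.float64(-0.26), np.float64(0.694)), (np.float64(-0.24), np.float64(0.694)), (np.float64(-0.22), np.float64(0.693)), (np.float64(-0.2), np.float64(0.567)), (np.float64(-0.18), np.float64(0.565)), (np.float64(-0.16), np.float64(0.563)), (np.float64(-0.14), np.float64(0.56)), (np.float64(-0.12), np.float64(0.557)), (np.float
[... 937 characters left out ...]
97)), (np.float64(0.08), np.float64(0.596))]
post [ 0.51984905 -0.09043717  0.104     ] piv [ 0.53844768 -0.12683003  0.07      ] well [ 0.45847057 -0.11631804  0.045     ] cov [0.47850455 0.00214205 0.058     ] spr [ 0.45124427 -0.22804386  0.064     ] cor [[ 0.5582625   0.07344018  0.045     ]
 [ 0.5121331  -0.32384474  0.045     ]]
side: post [[ 0.51925666 -0.09124872  0.104     ]] piv [[ 0.5371681  -0.12641041  0.07      ]] well [[ 0.45809794 -0.11602742  0.045     ]] cov [[0.47852355 0.00148    0.06      ]]
case yaw -0.11559400167461509 0.3999540312778057 piv-well 0.08066498429707586 -0.13068838620768103 post-piv 0.04086990615207373
dog -0.9676581437854472
hough 387.7875 258.0375 29.325
```

```bash
cat >> h.py <<'E'
PIV=np.array([.5378,-.1266]); WELL=np.array([.4583,-.1162]); COV=np.array([.4785,.0020])
W0=np.arctan2(*(WELL-PIV)[::-1])
def post(d): return PIV+.040*np.array([np.cos(W0+d),np.sin(W0+d)])
def tilt(a,b,sg=1):
    z=np.array([np.sin(a)*np.cos(b),-np.sin(a)*np.sin(b),-np.cos(a)]); x=sg*np.array([np.sin(b),np.cos(b),0]); return np.c_[x,np.cross(z,x),z]
def at(p,R,z=.094,back=0): # TCP so that grasp point (or back off) lies at p
    return np.r_[p,z]+R[:,2]*(.019-back)
E
python3 - <<'E'
from h import *
print(post(-.97),post(-1.52),post(0))
R0=read_state()['eef_rot']
for p in((.288,.50,.40),(.25,.40,.40),(.40,.10,.40),(.40,0,.35)): q=ik(p,R0); print(p,None if q is None else np.round(q,2))
for a in (.5,.6,.7):
  for b in (0.,.3,.5):
    for sg in (1,-1):
      R=tilt(a,b,sg); print(a,b,sg,[None if q is None else np.round(q,2).tolist() for q in (ik(at(post(-.97),R,back=.08),R),ik(at(post(-.97),R),R),ik(at(post(-1.52),R),R),ik(at(post(0),R),R))])
u=(WELL-COV)/np.linalg.norm(WELL-COV)
for sg in(1,-1):
  R=down(np.arctan2(u[0],-u[1])+(np.pi if sg<0 else 0)); print('push',sg,R[:,0],ik(np.r_[COV-u*.066,.12],R),ik(np.r_[COV-u*.066,.035],R),ik(np.r_[WELL-u*.05,.035],R))
E
```

```text
[ 0.51965897 -0.09095027] [ 0.54096798 -0.08672565] [ 0.49813793 -0.1214115 ]
(0.288, 0.5, 0.4) [-1.18  0.15  0.06  1.55 -0.01  1.45 -0.  ]
(0.25, 0.4, 0.4) [-1.17 -0.07  0.06  1.77  0.    1.44  0.01]
(0.4, 0.1, 0.4) [-0.81 -0.23  0.38  1.89  0.09  1.47  0.67]
(0.4, 0, 0.35) [-0.75 -0.28  0.53  2.01  0.15  1.38  0.85]
0.5 0.0 1 [[-1.01, -0.18, 1.13, 2.42, 0.29, 0.31, 1.47], [0.3, 0.21, -0.18, 2.34, -0.27, 0.1, 1.97], [0.12, 0.24, -0.0, 2.3, -0.47, 0.12, 2.13], [0.16, 0.18, 0.06, 2.37, -0.89, 0.15, 2.65]]
0.5 0.0 -1 [[-0.73, -0.1, 0.87, 2.42, -0.01, 0.29, -1.4], [0.18, 0.21, -0.05, 2.34, -0.5, 0.11, -0.96], [0.11, 0.24, -0.0, 2.3, -0.47, 0.12, -1.0], [-0.23, 0.2, 0.48, 2.39, -1.17, 0.21, -0.24]]
0.5 0.3 1 [[-0.77, -0.08, 0.75, 2.42, 0.6, 0.36, 0.74], [-0.25, 0.2, 0.29, 2.36, 0.65, 0.13, 0.66], [-0.27, 0.24, 0.3, 2.32, 0.55, 0.14, 0.74], [-0.05, 0.17, 0.16, 2.39, 0.65, 0.11, 0.74]]
0.5 0.3 -1 [[-0.16, -0.03, 0.14, 2.39, 0.48, 0.34, -2.3], [-0.57, 0.23, 0.63, 2.37, -0.03, 0.1, -1.83], [-0.54, 0.27, 0.59, 2.33, -0.04, 0.11, -1.83], [-0.46, 0.2, 0.6, 2.41, -0.2, 0.08, -1.57]]
0.5 0.5 1 [[
[... 2382 characters left out ...]
 [-0.32, 0.27, 0.2, 2.4, 1.86, 0.36, 2.3], [-0.27, 0.21, 0.24, 2.49, 2.07, 0.34, 2.16]]
push 1 [ 0.98570942 -0.16845457  0.        ] [-0.71918202  0.25413038  0.5589593   2.0848787  -0.178731    0.84793276
 -0.225107  ] [-0.65477527  0.41438096  0.49817722  2.12198605 -0.3129328   0.67503621
 -0.11464318] [-0.61341653  0.44558708  0.76719086  2.18256065 -0.4902503   0.68846968
  0.32428878]
push -1 [-0.98570942  0.16845457  0.        ] [-0.4022861   0.23074183  0.20194459  2.07111304 -0.06135527  0.84520202
  2.80751895] [-0.30234228  0.3760466   0.09332995  2.10592332 -0.05571712  0.66186299
  2.80080067] [-0.99640756  0.97167835  1.36819213  2.19318572 -1.15074893  1.08855636
 -2.28158689]
```

```bash
python3 - <<'E'
from h import *
for a in (.35,.45):
  for b in (.8,1.1):
    for sg in (1,-1):
      R=tilt(a,b,sg); print(a,b,sg,[None if q is None else np.round(q,2).tolist() for q in (ik(at(post(-.97),R,back=.09),R),ik(at(post(-.97),R),R),ik(at(post(-1.5),R),R),ik(at(post(0),R),R))])
E
```

```text
0.35 0.8 1 [[-0.72, 0.06, 0.64, 2.22, 0.38, 0.68, 0.41], [-0.58, 0.3, 0.58, 2.22, 0.23, 0.44, 0.54], [-0.57, 0.33, 0.57, 2.18, 0.19, 0.45, 0.56], [-0.53, 0.26, 0.6, 2.27, 0.24, 0.41, 0.59]]
0.35 0.8 -1 [[-1.41, 0.29, 1.46, 2.24, -0.07, 0.62, -2.31], [-1.15, 0.81, 1.38, 2.24, -1.03, 0.65, -1.51], [-1.13, 0.86, 1.37, 2.19, -1.06, 0.7, -1.51], [-1.11, 0.76, 1.38, 2.28, -1.03, 0.61, -1.43]]
0.35 1.1 1 [[-0.72, 0.14, 0.61, 2.15, 0.35, 0.78, 0.11], [-0.62, 0.35, 0.6, 2.17, 0.24, 0.55, 0.21], [-0.6, 0.38, 0.58, 2.12, 0.22, 0.57, 0.22], [-0.6, 0.32, 0.64, 2.22, 0.25, 0.52, 0.26]]
0.35 1.1 -1 [[-1.34, 0.47, 1.41, 2.16, -0.24, 0.73, -2.49], [-1.15, 0.88, 1.37, 2.18, -0.9, 0.72, -1.95], [-1.13, 0.92, 1.37, 2.14, -0.93, 0.76, -1.94], [-1.12, 0.83, 1.37, 2.23, -0.89, 0.68, -1.88]]
0.45 0.8 1 [[-0.76, 0.04, 0.59, 2.28, 0.6, 0.65, 0.15], [-0.63, 0.29, 0.58, 2.27, 0.53, 0.38, 0.2], [-0.62, 0.33, 0.57, 2.23, 0.48, 0.39, 0.25], [-0.58, 0.25, 0.59, 2.32, 0.57, 0.35, 0.23]]
0.45 0.8 -1 [[-1.55, 0.22, 1.5, 2.3, 0.25, 0.55, -2.65], [-1.21, 0.82, 1.37, 2.29, -1.07, 0.53, -1.52], [-1.19, 0.87, 1.37, 2.24, -1.1, 0.57, -1.52], [-1.17, 0.76, 1.38, 2.33, -1.08, 0.48, -1.42]]
0.45 1.1 1 [[-0.77, 0.14, 0.58, 2.19, 0.52, 0.78, -0.1], [-0.67, 0.35, 0.59, 2.2, 0.46, 0.54, -0.05], [-0.66, 0.39, 0.58, 2.15, 0.43, 0.55, -0.01], [-0.65, 0.32, 0.62, 2.25, 0.49, 0.5, -0.02]]
0.45 1.1 -1 [[-1.42, 0.48, 1.41, 2.2, -0.1, 0.67, -2.67], [-1.22, 0.9, 1.37, 2.22, -0.87, 0.63, -2.03], [-1.2, 0.95, 1.37, 2.17, -0.9, 0.67, -2.02], [-1.18, 0.85, 1.37, 2.27, -0.86, 0.57, -1.96]]
```

```bash
python3 - <<'E'
from h import *
def pr(m,*x):
    s=read_state(); print(m,*x,round(s['t'],2),s['tool_pos'].round(4) if hasattr(s['tool_pos'],'round') else s['tool_pos'],np.round(s['wrist_force'],1),round(float(s['finger_gap']),3))
move_straight([.27,.45,.40],velocity=.35); move_straight([.40,.02,.38],velocity=.35); pr('transit')
R=tilt(.4,1.1)
reach(at(post(-.97),R,back=.12),R); pr('pre')
print('hit',move_straight(at(post(-.97),R),R,velocity=.08,f_stop=8)); pr('at')
grasp(25); pr('grasp')
s=cam('top','top1')
c=s['frame'][180:340,240:520]; cv2.imwrite('pics/c1.png',cv2.resize(c,None,fx=2.8,fy=2.8)[:,:,::-1])
E
```

```text
transit 2.3 [0.3995 0.0215 0.3795] [ 0.  -0.5  0.4] 1.001
pre 3.22 [ 0.5026 -0.0548  0.1877] [-0.9  0.4  0.7] 0.999
hit False
at 4.87 [ 0.5234 -0.0973  0.0769] [-0.6  0.9 -0.4] 1.0
grasp 5.52 [ 0.5233 -0.0972  0.0766] [-0.5  0.6  1.4] 0.155
```

View pics/c1.png

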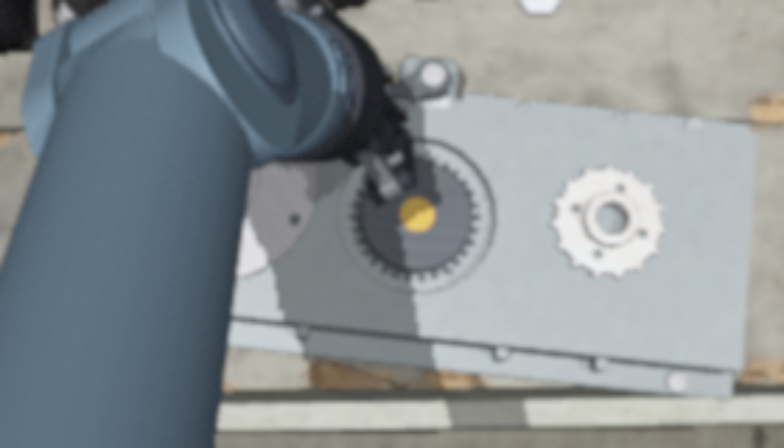

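The post is pinched: the gap is 13 mm, against a 14 mm post. The pivot shows at about (432,75) in the crop, and the hand comes in clear of the guard. Next I swing the arm out.

```bash
cat >> h.py <<'E'
def pr(m,*x):
    s=read_state(); print(m,*x,round(s['t'],2),np.round(s['tool_pos'],4),np.round(s['wrist_force'],1),round(float(s['finger_gap']),3))
E
python3 - <<'E'
from h import *
R=tilt(.4,1.1)
for d in (-1.15,-1.33,-1.5):
    print(move_straight(at(post(d),R),R,velocity=.04,f_stop=30)); pr(d)
open_gripper(); pr('open')
move_straight(at(post(-1.5),R,back=.12),R,velocity=.15)
move_straight(read_state()['tool_pos']+np.array([-.10,.10,.08]),R,velocity=.3)
pr('clear'); 
for n in('top','side'): s=cam(n,n+'2')
c=np.vstack([dict(np.load('pics/%s2.npz'%n))['frame'][a:a+170,b:b+270] for n,a,b in(('top',180,250),('side',220,230))])
cv2.imwrite('pics/c2.png',cv2.resize(c,None,fx=1.75,fy=1.75,interpolation=2)[:,:,::-1])
E
```

```text
False
-1.15 5.9 [ 0.5273 -0.0953  0.0764] [-7.6  2.5 11.2] 0.151
False
-1.33 6.23 [ 0.5341 -0.0943  0.0763] [-7.1  2.4 10.3] 0.153
False
-1.5 6.55 [ 0.541  -0.0945  0.0764] [-6.9  1.6  8.2] 0.156
open 7.24 [ 0.5436 -0.0932  0.0765] [-0.1  0.4  0. ] 1.001
clear 8.88 [0.4217 0.0467 0.2655] [-0.8 -0.3 -0.2] 1.0
```

View pics/c2.png

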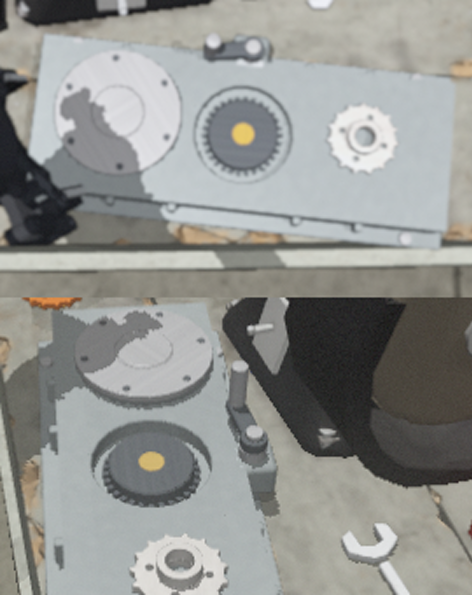

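```bash
python3 - <<'E'
from h import *
t=dict(np.load('pics/top2.npz'));sd=dict(np.load('pics/side2.npz'))
f=lambda x,y,a,b:(b+(x+.5)/1.75-.5,a+(y+.5)/1.75-.5)
p=onplane(t,[f(213,43,180,250)],.104)[0];v=onplane(t,[f(253,46,180,250)],.07)[0]
p2=onplane(sd,[f(239,366-297.5,220,230)],.104)[0]
a=np.arctan2(*(p2[:2]-PIV)[::-1])-W0
print('post',p,p2,'piv',v,'dog',np.arctan2(*(p-v)[[1,0]])-W0, a)
u=(WELL-COV)/np.linalg.norm(WELL-COV); R=down(np.arctan2(u[0],-u[1]))
reach(np.r_[COV-u*.067,.13],R); pr('pre')
move_straight(np.r_[COV-u*.067,.075],velocity=.1)
print('hit',move_straight(np.r_[COV-u*.067,.025],velocity=.03,f_stop=5)); pr('touch')
E
```

```text
post [ 0.5330949  -0.08597665  0.104     ] [ 0.53434273 -0.087147    0.104     ] piv [ 0.53813031 -0.12601409  0.07      ] dog -1.315606628030444 -1.353310485247837
pre 9.64 [0.4891 0.0666 0.1292] [0.4 0.3 0.2] 0.999
hit True
touch 11.63 [0.4897 0.068  0.032 ] [-1.  -0.6  5.8] 0.999
```

```bash
python3 - <<'E'
from h import *
R=tilt(.4,1.1)
p=read_state()['tool_pos']; move_straight([p[0],p[1],.16],velocity=.25)
move_straight([p[0]-.02,p[1]-.05,.23],velocity=.25)
reach(at(post(-1.33),R,back=.12),R); pr('pre')
print('hit',move_straight(at(post(-1.33),R),R,velocity=.1,f_stop=8))
grasp(50); pr('grasp')
print(move_straight(at(post(-1.6)+[.002,0],R),R,velocity=.03,f_stop=30)); dwell(.2); pr(-1.6)
open_gripper(); pr('open')
move_straight(at(post(-1.6),R,back=.12),R,velocity=.15)
move_straight(read_state()['tool_pos']+np.array([-.12,.10,.08]),R,velocity=.3)
t=cam('top','top3');sd=cam('side','side3')
c=np.hstack([t['frame'][190:240,350:420],sd['frame'][245:315,335:405][:50]])
c=np.hstack([cv2.resize(t['frame'][190:270,340:420],(480,480),interpolation=2),cv2.resize(sd['frame'][240:320,330:410],(480,480),interpolation=2)])[:, :]
cv2.imwrite('pics/c3.png',cv2.resize(c,(800,400))[:,:,::-1]); pr('end')
E
```

```text
pre 13.32 [ 0.514  -0.0506  0.185 ] [0.2 0.9 0.4] 0.999
hit False
grasp 15.32 [ 0.5382 -0.0919  0.0769] [1.2 2.9 0.5] 0.144
False
-1.6 16.1 [ 0.5473 -0.0932  0.0767] [-8.   7.1 12.6] 0.149
open 16.8 [ 0.5495 -0.0937  0.0764] [ 0.4  0.1 -0.3] 1.004
end 18.58 [0.4059 0.0456 0.2652] [ 0.2 -0.5  0.2] 0.999
```

View pics/c3.png

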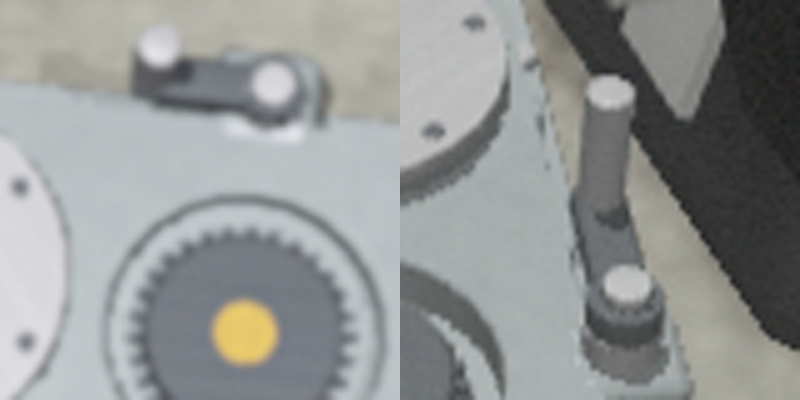

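```bash
python3 - <<'E'
from h import *
t=dict(np.load('pics/top3.npz'));sd=dict(np.load('pics/side3.npz'))
for s,(a,b),(c,d) in((t,(371.6,198.9),(394.1,206.3)),(sd,(330+(610-400)/5-.4,240+92/5-.4),(330+(627-400)/5-.4,240+284/5-.4))):
    p=onplane(s,[(a,b)],.104)[0];v=onplane(s,[(c,d)],.07)[0]; print('dog',p,v,np.arctan2(*(p-v)[[1,0]])-W0)
u=(WELL-COV)/np.linalg.norm(WELL-COV); R=down(np.arctan2(u[0],-u[1]))
reach(np.r_[COV-u*.067,.13],R)
move_straight(np.r_[COV-u*.067,.075],velocity=.15)
move_straight(np.r_[COV-u*.067,.036],velocity=.06); pr('down')
L=np.linalg.norm(WELL-COV)
for k in (.05,.10,L-.009+.0):
    q=COV+u*(k-.0534); print('hit',move_straight(np.r_[q,.036],velocity=.04,f_stop=25)); pr(k)
t=cam('top','top4');sd=cam('side','side4')
c=np.vstack([t['frame'][180:350,250:520],sd['frame'][220:390,230:500]])
cv2.imwrite('pics/c4.png',cv2.resize(c,None,fx=1.75,fy=1.75,interpolation=2)[:,:,::-1])
E
```

```text
dog [ 0.54204954 -0.08634896  0.104     ] [ 0.53774728 -0.12557736  0.07      ] -1.5499526983857022
dog [ 0.54192843 -0.08683683  0.104     ] [ 0.5368146  -0.12667775  0.07      ] -1.568375489195387
down 20.59 [0.4899 0.0679 0.0359] [0.3 0.2 0.7] 1.003
hit False
0.05 22.33 [0.4791 0.0054 0.036 ] [1.3 2.  0.7] 1.002
hit False
0.1 23.73 [ 0.4706 -0.044   0.036 ] [0.5 2.5 1.9] 1.003
hit False
0.11091363558828496 24.16 [ 0.4684 -0.0558  0.0358] [-0.2  2.   0.6] 1.002
```

View pics/c4.png

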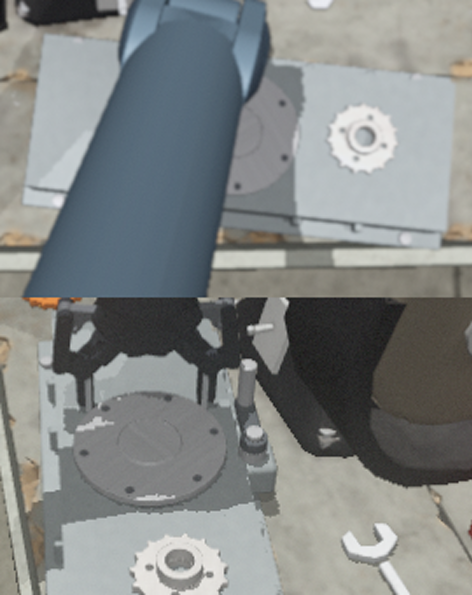

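```bash
python3 - <<'E'
from h import *
sd=dict(np.load('pics/side4.npz'))
f=lambda x,y:(230+(x+.5)/1.75-.5,220+(y-297.5+.5)/1.75-.5)
c=onplane(sd,[f(150,441)],.060)[0]; print('disc',c)
# refine using depth heights around: points at z of flange top
P=cloud(sd); m=(P[...,2]>.0535)&(P[...,2]<.0635)&(abs(P[...,0]-c[0])<.075)&(abs(P[...,1]-c[1])<.075)
m=cv2.morphologyEx(m.astype(np.uint8),cv2.MORPH_OPEN,np.ones((3,3))); v,u_=np.nonzero(m); Q=onplane(sd,np.c_[u_,v],.058)
print('flange n',len(Q),'mid y',Q[:,1].min(),Q[:,1].max(),'x',Q[:,0].min(),Q[:,0].max(),np.median(P[m>0][:,2]))
e=cv2.minEnclosingCircle(Q[:,:2].astype(np.float32)); print(e)
d=(WELL-COV)/np.linalg.norm(WELL-COV); w=WELL-np.array(e[0]); print('togo along',w@d,'lat',w@[-d[1],d[0]], 'disc', (WELL-c[:2])@d,(WELL-c[:2])@[-d[1],d[0]])
E
```

```text
disc [ 0.45854206 -0.10918989  0.06      ]
flange n 4551 mid y -0.1707347555475236 -0.04809481000411564 x 0.3980774399369058 0.5337098629753454 0.057403402722864816
((0.46683454513549805, -0.09999681264162064), 0.07450555264949799)
togo along 0.01740931752469902 lat -0.005683080552377025 disc 0.006950706622359437 0.0009422793352594015
```

```bash
cat > push.py <<'E'
from h import *
d=(WELL-COV)/np.linalg.norm(WELL-COV); n=np.array([-d[1],d[0]])
def disc_h(name,c):
    s=cam('side',name); P=cloud(s); m=(np.hypot(P[...,0]-c[0],P[...,1]-c[1])<.02)&(P[...,2]>.045)&(P[...,2]<.07); return np.median(P[m][:,2]),m.sum()
if __name__=='__main__':
    q0=read_state()['tool_pos'][:2]; c0=np.array([.4585,-.1092])
    print('start',disc_h('sp0',c0))
    for i,k in enumerate((.003,.005,.0065,.008,.0095,.011)):
        h=move_straight(np.r_[q0+d*k+n*.0005,.036],velocity=.015,f_stop=25); z=disc_h('sp%d'%(i+1),c0+d*k); pr(k,h,z)
        if z[0]<.0565 or h: break
    s=dict(np.load('pics/sp%d.npz'%(i+1))); cv2.imwrite('pics/c5.png',cv2.resize(s['frame'][200:400,220:420],(600,600),interpolation=2)[:,:,::-1])
E
python3 push.py
```

```text
start (np.float64(0.059174727658483806), np.int64(478))
0.003 False (np.float64(0.059150982313808664), np.int64(495)) 24.77 [ 0.4679 -0.0566  0.0358] [-1.   5.8  0.3] 1.001
0.005 False (np.float64(0.05352602402663342), np.int64(491)) 25.11 [ 0.4665 -0.0612  0.0355] [-3.8  1.7 -0. ] 1.001
```

View pics/c5.png

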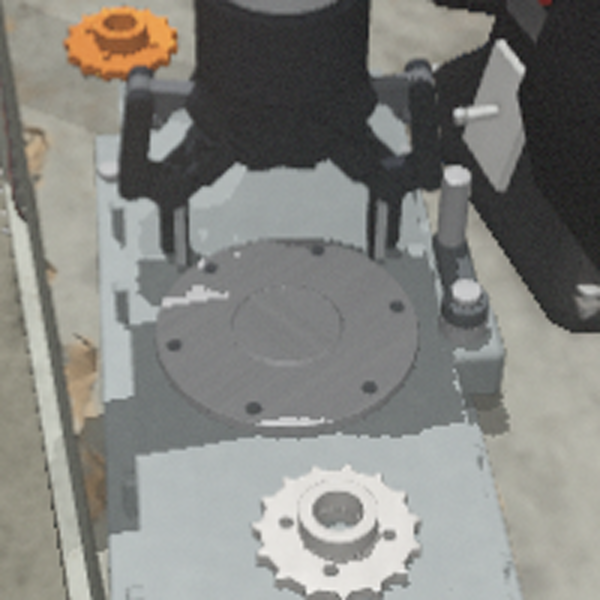

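```bash
python3 - <<'E'
from h import *
from push import d
R=tilt(.4,1.1)
p=read_state()['tool_pos']; move_straight(np.r_[p[:2]-d*.012,.038],velocity=.06); pr('back')
p=read_state()['tool_pos']; move_straight([p[0]-.01,p[1]+.02,.20],velocity=.2)
reach(at(post(-1.56),R,back=.12),R); pr('pre')
print('hit',move_straight(at(post(-1.56),R),R,velocity=.1,f_stop=8))
grasp(60); pr('grasp')
for a in np.linspace(-1.4,0,9):
    h=move_straight(at(post(a),R),R,velocity=.04,f_stop=35)
    if h: break
pr(a,h)
def ang():
    g=read_state()['tool_pos']-R[:,2]*.019; return np.arctan2(*(g[:2]-PIV)[::-1])-W0
c=0.
for _ in range(4):
    e=(ang()+np.pi)%(2*np.pi)-np.pi; print('ang',e,c)
    if abs(e)<.02: break
    c-=e; move_straight(at(post(c),R),R,velocity=.03,f_stop=35)
pr('end'); open_gripper()
move_straight(at(post(c),R,back=.12),R,velocity=.15)
move_straight(read_state()['tool_pos']+np.array([-.14,.16,.08]),R,velocity=.3)
t=cam('top','top6');sd=cam('side','side6')
c=np.hstack([cv2.resize(t['frame'][190:310,330:450],(400,400),interpolation=2),cv2.resize(sd['frame'][230:350,280:400],(400,400),interpolation=2)])
cv2.imwrite('pics/c6.png',c[:,:,::-1]); pr('clear')
E
```

```text
back 25.45 [ 0.4695 -0.0489  0.0384] [ 0.  -0.1 -0.3] 0.999
pre 26.93 [ 0.523  -0.0522  0.1854] [-0.7 -0.4 -1.1] 0.998
hit False
grasp 28.95 [ 0.5469 -0.0925  0.0768] [1.2 1.  0.9] 0.141
0.0 False 31.86 [ 0.5031 -0.1227  0.0765] [-3.4 11.1  5.1] 0.144
ang -0.13806573719835136 0.0
ang -0.005742922831945219 0.13806573719835136
end 32.19 [ 0.5027 -0.1279  0.0764] [-3.7 10.8  6.4] 0.145
clear 34.85 [0.3395 0.066  0.2654] [ 0.3 -0.5  0.2] 0.999
```

View pics/c6.png

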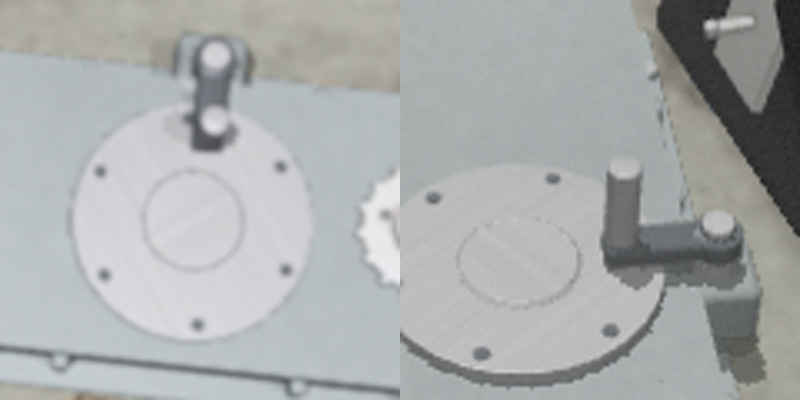

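```bash
python3 - <<'E'
from h import *
from push import disc_h
t=dict(np.load('pics/top6.npz'));sd=dict(np.load('pics/side6.npz'))
F=lambda x,y,u,v:(u+(x+.5)/3.333-.5,v+(y+.5)/3.333-.5)
for s,u,v,A in((t,330,190,[(214,121),(216,57),(193.5,219.5)]),(sd,280,230,[(223,168),(318,226),(119.5,262)])):
    p,q,c=[onplane(s,[F(*a,u,v)],z)[0] for a,z in zip(A,(.104,.07,.054))]
    a=lambda w:np.arctan2(w[1],w[0])
    print('post',p,'piv',q,'cov',c,'dog',[(x+np.pi)%(2*np.pi)-np.pi for x in (a(p-q)-a(c-q),a(p[:2]-PIV)-W0,a(p-q)-W0)],'cov-well',c[:2]-WELL)
# flatness of flange: plane fit from both depth images
for s in(t,sd):
    P=cloud(s); r=np.hypot(P[...,0]-WELL[0],P[...,1]-WELL[1]); m=(r>.03)&(r<.055)&(P[...,2]>.04)&(P[...,2]<.06)&(P[...,0]<WELL[0]+.01); Q=P[m]
    A=np.c_[Q[:,:2]-WELL,np.ones(len(Q))]; print('flange plane',np.linalg.lstsq(A,Q[:,2],rcond=None)[0])
    m=(r>.07)&(r<.1)&(P[...,2]>.04)&(P[...,2]<.06)&(P[...,0]<WELL[0])&(P[...,0]>WELL[0]-.05); print('top z',np.median(P[m][:,2]))
o=dict(np.load('pics/top0.npz'))
print('sprocket diff',np.abs(o['frame'][235:285,435:485].astype(int)-t['frame'][235:285,435:485]).mean())
E
```

```text
post [ 0.49756001 -0.12059261  0.104     ] piv [ 0.53697574 -0.12614308  0.07      ] cov [ 0.45826085 -0.11423682  0.054     ] dog [np.float64(0.010221224606124846), np.float64(-0.018115614211378528), np.float64(-0.009819918073975309)] cov-well [-3.91531944e-05  1.96317668e-03]
post [ 0.49670787 -0.12214107  0.104     ] piv [ 0.53627745 -0.12864059  0.07      ] cov [ 0.45716358 -0.11539334  0.054     ] dog [np.float64(0.003104420896793414), np.float64(0.02199125706764571), np.float64(-0.032722867398937705)] cov-well [-0.00113642  0.00080666]
flange plane [0.00511823 0.00064216 0.0518352 ]
top z 0.0451528908486416
flange plane [-0.00195376  0.00548489  0.05139952]
top z 0.044573617614683814
sprocket diff 10.666666666666666
```

```bash
python3 - <<'E'
from h import *
for n in('top0','top6'):
    g=cv2.cvtColor(dict(np.load('pics/%s.npz'%n))['frame'],cv2.COLOR_RGB2GRAY)[236:282,435:482]
    m=cv2.morphologyEx((g>205).astype(np.uint8),cv2.MORPH_OPEN,np.ones((3,3))); v,u=np.nonzero(m); print(n,len(u),u.mean()+435,v.mean()+236)
a,b=[cv2.cvtColor(dict(np.load('pics/%s.npz'%n))['frame'],cv2.COLOR_RGB2GRAY)[236:282,435:482].astype(np.float32) for n in('top0','top6')]
print(cv2.phaseCorrelate(a,b,cv2.createHanningWindow((47,46),cv2.CV_32F)))
s=read_state(); print(s['wrist_force'],s['t']); sign_off()
E
```

```text
top0 642 457.40031152647975 258.90965732087227
top6 826 457.2433414043584 258.43583535108957
((-0.09153847028010276, -0.0077613970176884095), 0.9607782537738482)
[ 0.25729383 -0.46729671  0.18399307] 34.85
the job is handed in; nothing more can be done
```

The gear case is closed and the job is handed in at about 35 s of the 64 s allowed. The robot was clear of everything at sign-off.

- **Hold-down arm, swinging out:** it stood at about -0.97 rad. My first swing, by pinching the post, only reached about -1.33 rad, just short of the 1.35 rad clearance. I pinched it again and took it to about -1.56 rad before pushing the cover.
- **Cover:** I pushed it along the case top with the open fingers as a cradle until it dropped. The disc height fell 5.7 mm. The last check put the flange top 6.7 mm above the case top, level to within about 0.005 rad, and the cover centre within 1–2 mm of the measured well centre.
- **Hold-down arm, swinging back:** it points at the cover's middle, reading between -0.03 and +0.02 rad across the two cameras. That spread is my measuring accuracy.
- **Sprocket:** it did not move; image registration shows a shift under 0.1 pixel. The plain image difference and a brightness mask also changed, which I put down to the lighting.

The highest wrist force I saw in my readings was about 17 N. No check was left failing.

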